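Pack two fishing floats and a hook case into an order carton

TASK

Pack the order in the open cardboard carton: lower the red float and the yellow float gently, without dropping or knocking them, into the deep pink tub so that both stand upright on its floor, and slide the flat blue hook case upright and fully home into the grey close-fitting pocket beside the tub. Leave the green float and the other goods on the bench where they are.

Things in the scene. Friction and masses are not known exactly. Their poses are not given: they have to be found in the camera images.
- float_red: Red fishing float standing on the bench, one shape for all three: brass foot 32 mm diameter x 6 mm, egg-shaped body 44 mm diameter at its widest (32 mm up), round vertical stem 12 mm diameter from 66 to 105 mm up; height 105 mm, about 50 g. Origin: centre of the foot's underside; z up the stem. Its spot varies with the other floats and the case. Goes into the tub.
- float_yellow: Yellow fishing float standing on the bench, one shape for all three: brass foot 32 mm diameter x 6 mm, egg-shaped body 44 mm diameter at its widest (32 mm up), round vertical stem 12 mm diameter from 66 to 105 mm up; height 105 mm, about 50 g. Origin: centre of the foot's underside; z up the stem. Its spot varies with the other floats and the case. Goes into the tub.
- float_green: Green fishing float standing on the bench, one shape for all three: brass foot 32 mm diameter x 6 mm, egg-shaped body 44 mm diameter at its widest (32 mm up), round vertical stem 12 mm diameter from 66 to 105 mm up; height 105 mm, about 50 g. Origin: centre of the foot's underside; z up the stem. Its spot varies with the other floats and the case. Not part of the order: leave it alone.
- hook_case: Flat blue plastic case standing on end on the bench, with pale labels: 20 mm thick (its x), 70 mm wide (its y), 110 mm tall (z up), 100 g. Origin: centre of its underside. Either way round (half turn about z) fits the pocket.
- carton: Open cardboard carton fixed on the bench, 170 mm (its x) x 270 mm (its y), walls 100 mm high; folded-out flaps on the two long sides slope down and are only for show. Origin: centre of its underside, z up. The pink tub stands fixed in its -y end, the grey pocket in its +y end.
- tub_floor (a point): Centre of the inner floor of the pink tub, 8 mm above the bench, axes as the carton's. The tub is a straight round vessel, inner radius 72 mm, outer 75 mm, 110 mm deep inside. Both floats fit side by side, for example 30 mm either side of the centre; the fingers reach in along the stems, with room to open only part-way.
- tub_rim (a point): Centre of the tub's mouth, 118 mm above the bench.
- pocket_floor (a point): Centre of the floor of the grey pocket, 30 mm above the bench, axes as the carton's. The pocket is 24 mm (carton x) x 74 mm (carton y) inside, so 2 mm of play on each side of the case, and is solid and fixed.
- pocket_mouth (a point): Centre of the pocket's mouth, 97 mm above the bench; the top 9 mm flares outwards as a lead-in. A case fully home stands about 43 mm out of the pocket.
- jar: Closed pink jar with white lid, 94 mm diameter, 118 mm tall, bystander towards the far side. Origin: centre of its underside.
- bottle: Amber bottle with yellow cap, 56 mm diameter, 150 mm tall, bystander on the far side. Origin: centre of its underside.
- tape: Roll of clear tape lying flat, 100 mm diameter, 45 mm tall, bystander on the far side. Origin: centre of its underside.
- scoop: Steel scoop, about 210 mm long, 35 mm tall, lying at the left of the bench, bystander. Origin: where the handle (its -x side) meets the pan, on the underside.
Mind the look-alikes: they are no part of the job. Several things have the shape of the float_red; the one meant has the colours described above.

How it is judged:
By the outcome, as a careful person would: the job done as asked, in the order asked, and still so for the second after the job is handed in, with the robot touching nothing.
It also fails if it takes over 72 s, if anything falls off the work surface, if the arm or the gripper's body presses on something with over 40 N, if the wrist force passes 120 N, or if a joint passes its speed limit or range.

ROBOT

A 6-joint arm with a two-finger parallel gripper is mounted at the origin on the work surface. World frame = base frame: x ahead of the robot, y to its left, z up, the work surface at z = 0. Lengths are in m, angles in rad, forces in N, time in s.
With the tool pointing down it reaches from about 0.225 to 0.875 m from the base axis. Payload 3.4 kg.
Tool frame: the origin (TCP) lies at the very end of the fingers, on their centre line; the grasp point (between the pads) lies manip.grip_point_offset behind it (manip.grip_point_offset is the distance from the TCP to the grasp point, in m); z points along the fingers, y is the line along which they close (so a half turn about z gives the same grasp; the last joint's range is limited). The gripper opens to 85 mm and grips with 20 to 120 N. Pads are 22 mm wide; open, the fingers measure 114 mm over their backs; the gripper's body (76 mm by 85 mm) begins 54 mm behind the grasp point. The pads swing forward as they close: fully open they stand 13 mm farther back than shut.
Start: joints at [1.084, 0.276, 1.505, -0, 1.361, -0.121], TCP at [0.206, 0.537, 0.231] pointing down, gripper open.
Joint ranges: [-2.89, 2.89], [-0.75, 2.08], [0.22, 2.7], [-1.18, 4.32], [0.11, 2.71], [-2.7, 2.7]. Speed limits (rad/s): [2.57, 2.57, 3.14, 3.14, 3.14, 3.14].

INTERFACE

Orientations are given as a unit quaternion [w, x, y, z].
In Python, from rig import manip gives the robot as it stands.
- The arm moves only by the shell command python3 -m pendant 'ROWS' [FORCE]. ROWS is JSON, a list of rows, each an object of numbers: "jaw": the opening, from -1 (shut) to 1 (fully open); "tx", "ty", "tz": the shift along the world's x, y, z in cm; "ax", "ay", "az": the turn, a rotation vector about the world's x, y, z in degrees. In form: [{"jaw": .., "tx": .., "ty": .., "tz": .., "ax": .., "ay": .., "az": ..}, ...]. A call has 1 to 10 rows; each row is the pose to reach, as a shift and turn from the pose commanded when the call began; what a row does not reach only later rows make up. A row lasts 1/8 s, in which the tool goes at most 62.5 mm and 10.7 degrees, less where a joint would pass 70% of its speed; a pose out of reach is approached as far as the arm can. A call with a gripper value outside its range is refused whole. The fingers move at their own pace and stop on an object; FORCE is the grip in N (left out, the last holds). Time passes only in rows, so rows that repeat a pose let the fingers close. It gives the time, the measured TCP pose, the force, the opening and the grip force at its end, in the units of the state.
- manip.get_state(): the state, without advancing time (a new reading comes with each control period).
- manip.get_image(name): name is "scene" or "top" or "wrist"; returns a dict with "pixels" (420x560x3 uint8, blue, green, red), "depth" (420x560 float32, m along the optical axis (not along the pixel's ray), 0 where there is no reading), "fx", "fy", "cx", "cy" (pixels), "D" ([k1, k2, p1, p2, k3] as OpenCV has them; the pictures are not rectified), "pose" (4x4, takes a point from camera to world coordinates). Camera axes: x right, y down, z forward; pixel columns grow to the right and rows downward; lengths in m; the calibration is good to about 2 mm. A picture is of the moment at which its call begins.
- manip.sign_off(): hands the job in; it is judged then, once.
The state is a dict: "clock": time; "qpos": joint angles; "qd": joint speeds; "effort": joint torques, N m; "position": TCP position; "ee_rot": TCP orientation; "contact_force": force on the tool from outside, world axes, zero at the start; "moment": the same for the moment, N m; "width": finger opening in m; "gripper_force": force on a finger pad.
Only numpy, scipy, OpenCV 4.12 (cv2) and the standard library are available. Lean on these libraries where they do the work, as an engineer would, in place of code of your own. Each camera call takes 0.05 s, during which the arm holds its last target. There are 200 camera calls.

## Working session

There is one attempt and no reset: what is moved stays moved. The work goes in short steps, Python scripts to look and compute and a shell command to move; the robot and the scene stay as the last step left them, time stands still between calls to the robot, and variables do not carry over. Pictures are saved under pics/ and viewed, at most 10 in all, crops included, and the job is handed in when it is done.

```bash
ls; mkdir -p pics; python3 - <<'E'
from rig import manip
import cv2,numpy as np,pickle
d={n:manip.get_image(n) for n in("scene","top")}
pickle.dump(d,open("im0.pkl","wb"))
for n in d: cv2.imwrite(f"pics/{n}0.png",cv2.resize(d[n]["pixels"],None,fx=1.4,fy=1.4)); print(n,d[n]["pose"].round(3).tolist(),d[n]["fx"],d[n]["D"])
print(manip.get_state(),manip.grip_point_offset)
E
```

```text
pics
scene [[-0.44, 0.739, -0.511, 1.076], [0.898, 0.351, -0.266, 0.34], [-0.017, -0.575, -0.818, 0.884], [0.0, 0.0, 0.0, 1.0]] 411.116741343999 [-0.0801005  0.         0.         0.         0.       ]
top [[-0.001, -0.985, 0.173, 0.418], [-1.0, 0.001, 0.002, 0.06], [-0.002, -0.173, -0.985, 1.148], [0.0, 0.0, 0.0, 1.0]] 482.3258200918183 [0.05270555 0.         0.         0.         0.        ]
{'clock': 0.1, 'qpos': array([ 1.08397945e+00,  2.76586059e-01,  1.50598684e+00,  3.03099705e-05,
        1.36067640e+00, -1.21016128e-01]), 'qd': array([ 0.00014693, -0.00147857, -0.00265674, -0.0017508 , -0.00167546,
        0.00080733]), 'effort': array([ 5.11562776e-04, -4.17702985e+01, -2.46405244e+01, -4.49362041e-07,
        5.71854034e-03,  5.80924151e-06]), 'position': array([0.20546954, 0.53655879, 0.23050307]), 'ee_rot': array([-2.62024176e-04,  1.81885391e-01,  9.83319388e-01, -7.85930005e-04]), 'contact_force': array([ 0.3296572 ,  0.64663284, -0.53752777]), 'moment': array([-0.00096882,  0.00508647,  0.0073789 ]), 'gripper_force': 0.0, 'width': 0.08537037112033476} 0.0187
```

View pics/top0.png

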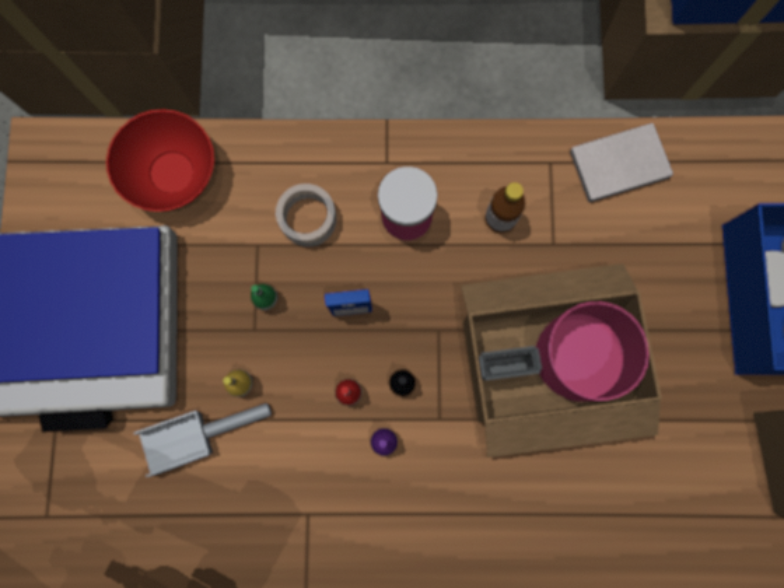

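View pics/scene0.png

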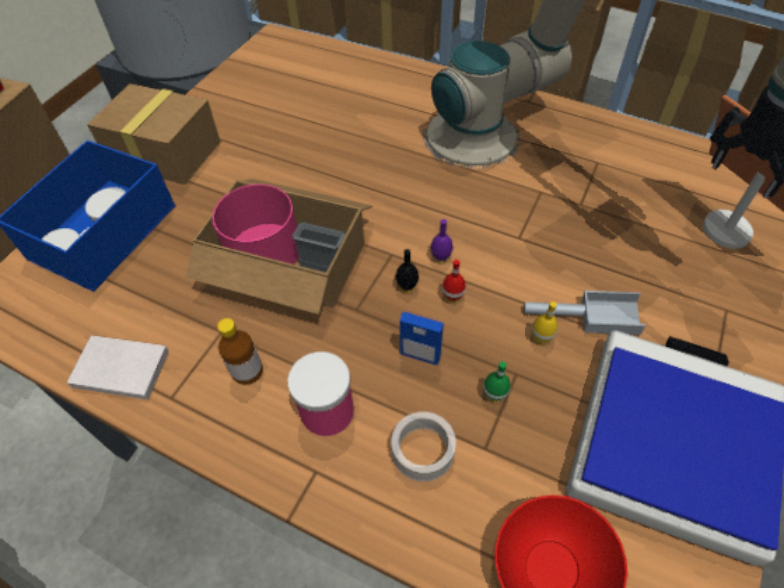

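Top view (784x588): red float at (347,391), yellow (238,382), green (263,295), black and purple look-alikes at (402,382) and (384,441). The blue case is at (349,302), pocket at (510,363), tub at (595,350). The scene view agrees. Next I measure these with depth.

```bash
cat > h.py <<'E'
import numpy as np,cv2
def cloud(im):
    h,w=im["depth"].shape
    K=np.array([[im["fx"],0,im["cx"]],[0,im["fy"],im["cy"]],[0,0,1.]])
    uv=np.stack(np.meshgrid(np.arange(w),np.arange(h)),-1).reshape(-1,1,2).astype(np.float64)
    n=cv2.undistortPoints(uv,K,np.array(im["D"],float)).reshape(-1,2)
    z=im["depth"].reshape(-1).astype(float)
    P=np.c_[n*z[:,None],z]@im["pose"][:3,:3].T+im["pose"][:3,3]
    hsv=cv2.cvtColor(im["pixels"],cv2.COLOR_BGR2HSV).reshape(-1,3).astype(int)
    return P,hsv,z>0
def circ(xy):
    A=np.c_[2*xy,np.ones(len(xy))];s=np.linalg.lstsq(A,(xy**2).sum(1),rcond=None)[0]
    return s[:2],np.sqrt(s[2]+s[:2]@s[:2])
E
python3 - <<'E'
import pickle,numpy as np,cv2
from h import *
d=pickle.load(open("im0.pkl","rb"))
# rough top pixel (784 scale)
from itertools import product
guess={}
top=d["top"];Pt,_,_=cloud(top);Pt=Pt.reshape(420,560,3)
for n,(u,v) in dict(red=(347,391),yellow=(238,382),green=(263,295),black=(402,382),purple=(384,441),case=(349,298),pocket=(510,363),tub=(590,350)).items():
    guess[n]=Pt[int(v/1.4),int(u/1.4)]; print(n,guess[n].round(3))
for c in d:
    P,H,ok=cloud(d[c])
    print("==",c,"bench z",np.median(P[ok&(abs(P[:,2])<.02)&(abs(P[:,0]-.45)<.1)&(abs(P[:,1]-.2)<.1)][:,2]))
    for n in("red","yellow","green","black","purple"):
        r=ok&(np.hypot(*(P[:,:2]-guess[n][:2]).T)<.04)
        st=P[r&(P[:,2]>.07)&(P[:,2]<.12)]; bo=P[r&(P[:,2]>.015)&(P[:,2]<.06)]
        print(n,"stem",len(st),st.mean(0).round(4) if len(st) else 0,st[:,2].max() if len(st) else 0,"body",len(bo),bo.mean(0).round(4))
        z=np.r_[bo]; 
        # sphere-ish fit
        A=np.c_[2*z,np.ones(len(z))];s=np.linalg.lstsq(A,(z**2).sum(1),rcond=None)[0];print("   sph",s[:3].round(4),np.sqrt(s[3]+s[:3]@s[:3]).round(4))
    r=ok&(np.hypot(*(P[:,:2]-guess["case"][:2]).T)<.07)&(P[:,2]>.1)&(P[:,2]<.12)
    q=P[r];print("case",len(q),cv2.minAreaRect((q[:,:2]*1000).astype(np.float32)),np.median(q[:,2]))
    r=ok&(np.hypot(*(P[:,:2]-guess["tub"][:2]).T)<.11)&(P[:,2]>.113)&(P[:,2]<.125)
    q=P[r];print("tub rim",len(q),circ(q[:,:2]),np.median(q[:,2]))
    r=ok&(np.hypot(*(P[:,:2]-guess["pocket"][:2]).T)<.07)&(P[:,2]>.09)&(P[:,2]<.103)&(H[:,1]<70)
    q=P[r];print("pocket rim",len(q),cv2.minAreaRect((q[:,:2]*1000).astype(np.float32)),np.median(q[:,2]))
E
```

```text
red [0.457 0.141 0.107]
yellow [0.475 0.315 0.065]
green [0.615 0.283 0.063]
black [0.472 0.055 0.106]
purple [0.382 0.083 0.105]
case [0.603 0.138 0.109]
pocket [ 0.506 -0.123  0.029]
tub [ 0.529 -0.261  0.006]
== scene bench z -0.0006792712855069327
red stem 54 [0.4633 0.1431 0.092 ] 0.1070606258779333 body 215 [0.472  0.1456 0.0428]
   sph [0.4594 0.1416 0.0363] 0.0231
yellow stem 61 [0.4782 0.3231 0.0927] 0.10589025773706284 body 236 [0.4873 0.3234 0.0433]
   sph [0.4742 0.323  0.0362] 0.0232
green stem 59 [0.6205 0.2859 0.0922] 0.1072172050963982 body 240 [0.6286 0.287  0.0447]
   sph [0.6163 0.2853 0.0373] 0.023
black stem 59 [0.4785 0.0548 0.0913] 0.10746445961806061 body 207 [0.4866 0.0589 0.0423]
   sph [0.4745 0.0533 0.0365] 0.0232
purple stem 55 [0.3838 0.0846 0.0914] 0.1080773530709237 body 202 [0.3931 0.0875 0.042 ]
   sph [0.3805 0.083  0.0362] 0.0231
case 288 ((603.5670776367188, 140.0476837158203), (21.879005432128906, 69.9205093383789), 6.244096279144287) 0.10860813909585343
tub rim 285 (array([ 0.51952649, -0.24290213]), np.float64(0.07342602361534)) 0.1171516095106
[... 473 characters left out ...]
71253964434 body 181 [0.6126 0.2802 0.0476]
   sph [0.6183 0.2866 0.0402] 0.0213
black stem 27 [0.4737 0.0551 0.1015] 0.10847803211873597 body 197 [0.4735 0.0557 0.0484]
   sph [0.4749 0.0553 0.0404] 0.0212
purple stem 29 [0.3792 0.0845 0.1026] 0.10798092873472576 body 203 [0.3794 0.0842 0.0483]
   sph [0.3785 0.0848 0.0406] 0.021
case 311 ((602.3419799804688, 141.3746337890625), (21.013084411621094, 69.72164154052734), 6.393362522125244) 0.11012006988772405
tub rim 384 (array([ 0.51897912, -0.24186088]), np.float64(0.07345465620517325)) 0.11757014413383127
pocket rim 426 ((501.78741455078125, -111.73867797851562), (43.871917724609375, 92.50142669677734), 6.3932204246521) 0.09617420626438089
```

```bash
python3 -m pendant '[{"jaw":1,"tx":25.4,"ty":-39.5,"tz":0,"az":-62.7},{"jaw":1,"tx":25.4,"ty":-39.5,"tz":0,"az":-62.7},{"jaw":1,"tx":25.4,"ty":-39.5,"tz":0,"az":-62.7},{"jaw":1,"tx":25.4,"ty":-39.5,"tz":0,"az":-62.7},{"jaw":1,"tx":25.4,"ty":-39.5,"tz":0,"az":-62.7},{"jaw":1,"tx":25.4,"ty":-39.5,"tz":0,"az":-62.7},{"jaw":1,"tx":25.4,"ty":-39.5,"tz":0,"az":-62.7},{"jaw":1,"tx":25.4,"ty":-39.5,"tz":0,"az":-62.7},{"jaw":1,"tx":25.4,"ty":-39.5,"tz":0,"az":-62.7},{"jaw":1,"tx":25.4,"ty":-39.5,"tz":0,"az":-62.7}]' 30
python3 - <<'E'
from rig import manip
from h import *
im=manip.get_image("wrist");P,H,ok=cloud(im)
cv2.imwrite("pics/w1.png",im["pixels"])
for n,g in dict(red=(.4595,.142)).items():
    r=ok&(np.hypot(*(P[:,:2]-g).T)<.03)
    st=P[r&(P[:,2]>.075)&(P[:,2]<.12)]
    print(len(st),st.mean(0) if len(st) else 0, cv2.minEnclosingCircle((st[:,:2]*1000).astype(np.float32)) if len(st) else 0)
s=manip.get_state();print(s["position"],s["ee_rot"])
E
```

```text
0 0 0
[0.20546314 0.5366275  0.2306416 ] [-2.18339127e-04  1.81869150e-01  9.83322504e-01 -6.46728816e-04]invalid input at $[0]: expected keys jaw, tx, ty, tz, ax, ay, az
```

All keys are required in each row.

```bash
python3 -m pendant '[{"jaw":1,"tx":25.4,"ty":-39.5,"tz":0,"ax":0,"ay":0,"az":-62.7},{"jaw":1,"tx":25.4,"ty":-39.5,"tz":0,"ax":0,"ay":0,"az":-62.7},{"jaw":1,"tx":25.4,"ty":-39.5,"tz":0,"ax":0,"ay":0,"az":-62.7},{"jaw":1,"tx":25.4,"ty":-39.5,"tz":0,"ax":0,"ay":0,"az":-62.7},{"jaw":1,"tx":25.4,"ty":-39.5,"tz":0,"ax":0,"ay":0,"az":-62.7},{"jaw":1,"tx":25.4,"ty":-39.5,"tz":0,"ax":0,"ay":0,"az":-62.7},{"jaw":1,"tx":25.4,"ty":-39.5,"tz":0,"ax":0,"ay":0,"az":-62.7},{"jaw":1,"tx":25.4,"ty":-39.5,"tz":0,"ax":0,"ay":0,"az":-62.7},{"jaw":1,"tx":25.4,"ty":-39.5,"tz":0,"ax":0,"ay":0,"az":-62.7},{"jaw":1,"tx":25.4,"ty":-39.5,"tz":0,"ax":0,"ay":0,"az":-62.7}]' 30
python3 - <<'E'
from rig import manip
from h import *
im=manip.get_image("wrist");P,H,ok=cloud(im)
cv2.imwrite("pics/w2.png",im["pixels"])
for n,g in dict(red=(.4595,.142)).items():
    r=ok&(np.hypot(*(P[:,:2]-g).T)<.03)
    st=P[r&(P[:,2]>.075)&(P[:,2]<.12)]
    print(len(st),st.mean(0) if len(st) else 0, cv2.minEnclosingCircle((st[:,:2]*1000).astype(np.float32)) if len(st) else 0)
s=manip.get_state();print(s["position"],s["ee_rot"])
E
```

```text
clock: 1.4
position: [0.4591, 0.1424, 0.2311]
ee_rot: [-0.001, 0.667, 0.745, -0.0]
contact_force: [-0.2, -0.0, 0.9]
width: 0.0857
gripper_force: 0.0
253 [0.45933561 0.14426906 0.09934264] ((459.51116943359375, 142.63253784179688), 6.157745838165283)
[0.45891042 0.14276283 0.23113869] [-4.96088387e-04  6.66612557e-01  7.45404216e-01 -8.48439377e-05]
```

View pics/w2.png

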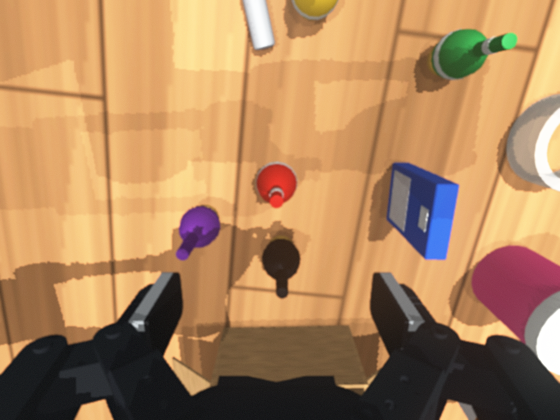

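Wrist view: the red stem at (277,200) stands clear between the fingers, and its position agrees within 1 mm. Descend and grip.

```bash
python3 -m pendant '[{"jaw":1,"tx":0,"ty":0,"tz":-6,"ax":0,"ay":0,"az":0},{"jaw":1,"tx":0,"ty":0,"tz":-11,"ax":0,"ay":0,"az":0},{"jaw":1,"tx":0,"ty":0,"tz":-14,"ax":0,"ay":0,"az":0},{"jaw":1,"tx":0,"ty":0,"tz":-15.8,"ax":0,"ay":0,"az":0},{"jaw":0,"tx":0,"ty":0,"tz":-15.8,"ax":0,"ay":0,"az":0},{"jaw":-0.5,"tx":0,"ty":0,"tz":-15.8,"ax":0,"ay":0,"az":0},{"jaw":-1,"tx":0,"ty":0,"tz":-15.8,"ax":0,"ay":0,"az":0},{"jaw":-1,"tx":0,"ty":0,"tz":-15.8,"ax":0,"ay":0,"az":0},{"jaw":-1,"tx":0,"ty":0,"tz":-15.8,"ax":0,"ay":0,"az":0},{"jaw":-1,"tx":0,"ty":0,"tz":-15.8,"ax":0,"ay":0,"az":0}]' 30
```

```text
clock: 2.7
position: [0.4602, 0.1421, 0.074]
ee_rot: [0.0, 0.667, 0.745, 0.001]
contact_force: [-0.9, 0.5, 6.4]
width: 0.0107
gripper_force: 30.1
```

```bash
python3 -m pendant '[{"jaw":-1,"tx":0,"ty":0,"tz":1,"ax":0,"ay":0,"az":0},{"jaw":-1,"tx":0,"ty":0,"tz":4,"ax":0,"ay":0,"az":0},{"jaw":-1,"tx":0,"ty":0,"tz":8,"ax":0,"ay":0,"az":0},{"jaw":-1,"tx":0,"ty":0,"tz":12,"ax":0,"ay":0,"az":0},{"jaw":-1,"tx":0.2,"ty":-1.5,"tz":15,"ax":0,"ay":0,"az":0},{"jaw":-1,"tx":0.7,"ty":-4.5,"tz":16,"ax":0,"ay":0,"az":0},{"jaw":-1,"tx":1.3,"ty":-9,"tz":16,"ax":0,"ay":0,"az":0},{"jaw":-1,"tx":2,"ty":-13.5,"tz":16,"ax":0,"ay":0,"az":0},{"jaw":-1,"tx":2.7,"ty":-18,"tz":16,"ax":0,"ay":0,"az":0},{"jaw":-1,"tx":3.4,"ty":-22.5,"tz":16,"ax":0,"ay":0,"az":0}]' && python3 -m pendant '[{"jaw":-1,"tx":0.7,"ty":-4.5,"tz":0,"ax":0,"ay":0,"az":0},{"jaw":-1,"tx":1.3,"ty":-9,"tz":0,"ax":0,"ay":0,"az":0},{"jaw":-1,"tx":2,"ty":-13,"tz":0,"ax":0,"ay":0,"az":0},{"jaw":-1,"tx":2.5,"ty":-16.5,"tz":0,"ax":0,"ay":0,"az":0},{"jaw":-1,"tx":2.9,"ty":-18.3,"tz":0,"ax":0,"ay":0,"az":0},{"jaw":-1,"tx":2.9,"ty":-18.9,"tz":0,"ax":0,"ay":0,"az":0},{"jaw":-1,"tx":2.9,"ty":-18.9,"tz":0,"ax":0,"ay":0,"az":0},{"jaw":-1,"tx":2.9,"ty":-18.9,"tz":0,"ax":0,"ay":0,"az":0}]'
python3 - <<'E'
from rig import manip
from h import *
P,H,ok=cloud(manip.get_image("scene"))
r=ok&(np.hypot(*(P[:,:2]-[.5226,-.2722]).T)<.03)&(P[:,2]>.125)&(P[:,2]<.25)&(H[:,1]>150)
z=P[r];print(len(z),z.min(0),z.max(0))
s=manip.get_state();print(s["position"],s["contact_force"])
E
```

```text
clock: 3.95
position: [0.4935, -0.0845, 0.2336]
ee_rot: [0.0, 0.667, 0.745, 0.0]
contact_force: [0.1, 0.9, -0.0]
width: 0.0111
gripper_force: 29.5
clock: 4.95
position: [0.5225, -0.2707, 0.2335]
ee_rot: [-0.0, 0.667, 0.745, 0.0]
contact_force: [-0.3, -0.1, -0.8]
width: 0.0112
gripper_force: 29.5
269 [ 0.50704597 -0.2853639   0.15924676] [ 0.54461837 -0.24820632  0.23561548]
[ 0.5225825  -0.27075467  0.23357939] [ 0.15962271 -0.34782917 -0.24436603]
```

```bash
python3 -m pendant '[{"jaw":-1,"tx":0,"ty":0,"tz":-2,"ax":0,"ay":0,"az":0},{"jaw":-1,"tx":0,"ty":0,"tz":-5,"ax":0,"ay":0,"az":0},{"jaw":-1,"tx":0,"ty":0,"tz":-8,"ax":0,"ay":0,"az":0},{"jaw":-1,"tx":0,"ty":0,"tz":-11,"ax":0,"ay":0,"az":0},{"jaw":-1,"tx":0,"ty":0,"tz":-13,"ax":0,"ay":0,"az":0},{"jaw":-1,"tx":0,"ty":0,"tz":-14,"ax":0,"ay":0,"az":0},{"jaw":-1,"tx":0,"ty":0,"tz":-14.5,"ax":0,"ay":0,"az":0},{"jaw":-1,"tx":0,"ty":0,"tz":-14.8,"ax":0,"ay":0,"az":0},{"jaw":-1,"tx":0,"ty":0,"tz":-14.8,"ax":0,"ay":0,"az":0}]'
```

```text
clock: 6.12
position: [0.5229, -0.2722, 0.0858]
ee_rot: [0.0, 0.667, 0.745, 0.0]
contact_force: [-0.2, 0.1, -0.9]
width: 0.0113
gripper_force: 29.5
```

```bash
python3 -m pendant '[{"jaw":-1,"tx":0,"ty":0,"tz":-0.1,"ax":0,"ay":0,"az":0},{"jaw":-1,"tx":0,"ty":0,"tz":-0.2,"ax":0,"ay":0,"az":0},{"jaw":-1,"tx":0,"ty":0,"tz":-0.2,"ax":0,"ay":0,"az":0}]'
```

```text
clock: 6.5
position: [0.5227, -0.2721, 0.0834]
ee_rot: [0.0, 0.667, 0.745, 0.0]
contact_force: [0.1, -0.4, -0.5]
width: 0.0109
gripper_force: 29.5
```

```bash
python3 -m pendant '[{"jaw":-1,"tx":0,"ty":0,"tz":-0.1,"ax":0,"ay":0,"az":0},{"jaw":-1,"tx":0,"ty":0,"tz":-0.1,"ax":0,"ay":0,"az":0}]'
```

```text
clock: 6.75
position: [0.5227, -0.272, 0.0822]
ee_rot: [-0.0, 0.667, 0.745, 0.0]
contact_force: [0.2, -0.2, -1.1]
width: 0.0111
gripper_force: 29.5
```

```bash
python3 -m pendant '[{"jaw":-1,"tx":0,"ty":0,"tz":-0.1,"ax":0,"ay":0,"az":0},{"jaw":-1,"tx":0,"ty":0,"tz":-0.1,"ax":0,"ay":0,"az":0}]'
```

```text
clock: 7.0
position: [0.5228, -0.2721, 0.0821]
ee_rot: [0.0, 0.667, 0.745, 0.0]
contact_force: [-2.0, -0.7, 4.1]
width: 0.0111
gripper_force: 30.0
```

Contact felt. Open part-way and rise.

```bash
python3 -m pendant '[{"jaw":-0.6,"tx":0,"ty":0,"tz":0,"ax":0,"ay":0,"az":0},{"jaw":-0.3,"tx":0,"ty":0,"tz":0,"ax":0,"ay":0,"az":0},{"jaw":-0.1,"tx":0,"ty":0,"tz":0,"ax":0,"ay":0,"az":0},{"jaw":-0.1,"tx":0,"ty":0,"tz":0.2,"ax":0,"ay":0,"az":0},{"jaw":-0.1,"tx":0,"ty":0,"tz":2,"ax":0,"ay":0,"az":0},{"jaw":-0.1,"tx":0,"ty":0,"tz":6,"ax":0,"ay":0,"az":0},{"jaw":-0.1,"tx":0,"ty":0,"tz":12,"ax":0,"ay":0,"az":0},{"jaw":0.5,"tx":0,"ty":0,"tz":15.2,"ax":0,"ay":0,"az":0},{"jaw":1,"tx":0,"ty":0,"tz":15.2,"ax":0,"ay":0,"az":0}]'
python3 - <<'E'
from rig import manip
from h import *
im=manip.get_image("wrist")
cv2.imwrite("pics/w3.png",im["pixels"])
P,H,ok=cloud(im)
s=manip.get_state();print(s["position"])
r=ok&(np.hypot(*(P[:,:2]-[.5193,-.2424]).T)<.065)&(P[:,2]>.09)&(P[:,2]<.12)
z=P[r];print(len(z),z.mean(0),cv2.minEnclosingCircle((z[:,:2]*1000).astype(np.float32)),z[:,2].max())
E
```

```text
clock: 8.12
position: [0.5242, -0.273, 0.2367]
ee_rot: [0.004, 0.667, 0.745, 0.001]
contact_force: [0.2, 0.4, -0.2]
width: 0.0728
gripper_force: 0.0
[ 0.52305963 -0.27223746  0.23441148]
239 [ 0.52268142 -0.26996932  0.10856456] ((522.793701171875, -271.3779296875), 6.116570949554443) 0.1149137111824492
```

View pics/w3.png

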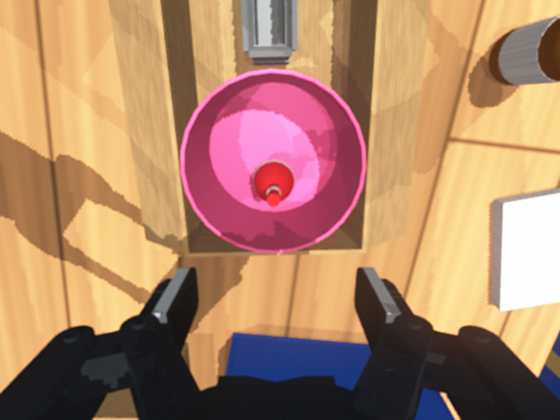

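Red stands upright in the tub, at (274,185) in the wrist view. Now to the yellow float.

```bash
python3 -m pendant '[{"jaw":1,"tx":-0.5,"ty":6,"tz":0,"ax":0,"ay":0,"az":0},{"jaw":1,"tx":-1,"ty":12,"tz":0,"ax":0,"ay":0,"az":0},{"jaw":1,"tx":-1.5,"ty":18,"tz":0,"ax":0,"ay":0,"az":0},{"jaw":1,"tx":-2,"ty":24,"tz":0,"ax":0,"ay":0,"az":0},{"jaw":1,"tx":-2.5,"ty":30,"tz":0,"ax":0,"ay":0,"az":0},{"jaw":1,"tx":-3,"ty":36,"tz":0,"ax":0,"ay":0,"az":0},{"jaw":1,"tx":-3.5,"ty":42,"tz":0,"ax":0,"ay":0,"az":0},{"jaw":1,"tx":-4,"ty":48,"tz":0,"ax":0,"ay":0,"az":0},{"jaw":1,"tx":-4.5,"ty":54,"tz":0,"ax":0,"ay":0,"az":0},{"jaw":1,"tx":-4.9,"ty":59.4,"tz":0,"ax":0,"ay":0,"az":0}]' && python3 -m pendant '[{"jaw":1,"tx":0,"ty":0,"tz":0,"ax":0,"ay":0,"az":0},{"jaw":1,"tx":0,"ty":0,"tz":0,"ax":0,"ay":0,"az":0}]'
cat > m.py <<'E'
from rig import manip
from h import *
import sys
x,y,zl,zh,r0=map(float,sys.argv[1:6])
P,H,ok=cloud(manip.get_image("wrist"))
z=P[ok&(np.hypot(*(P[:,:2]-[x,y]).T)<r0)&(P[:,2]>zl)&(P[:,2]<zh)]
q=(z[:,:2]*1000).astype(np.float32)
print(len(z),cv2.minEnclosingCircle(q),cv2.minAreaRect(q),z[:,2].max())
print(manip.get_state()["position"])
E
python3 m.py .4735 .322 .085 .12 .03
```

```text
clock: 9.43
position: [0.4722, 0.3236, 0.2311]
ee_rot: [-0.001, 0.667, 0.745, -0.002]
contact_force: [-0.5, 0.8, 0.6]
width: 0.0855
gripper_force: 0.0
clock: 9.68
position: [0.4728, 0.3212, 0.2315]
ee_rot: [-0.0, 0.667, 0.745, -0.002]
contact_force: [-0.6, -0.3, 0.3]
width: 0.0856
gripper_force: 0.0
220 ((474.95306396484375, 322.7004699707031), 6.128480911254883) ((475.2987060546875, 322.7799987792969), (11.289112091064453, 11.534603118896484), 8.855170249938965) 0.10732982444112321
[0.47312915 0.32073341 0.23199263]
```

```bash
python3 -m pendant '[{"jaw":1,"tx":0.1,"ty":0.1,"tz":-5,"ax":0,"ay":0,"az":0},{"jaw":1,"tx":0.1,"ty":0.1,"tz":-10,"ax":0,"ay":0,"az":0},{"jaw":1,"tx":0.1,"ty":0.1,"tz":-13.5,"ax":0,"ay":0,"az":0},{"jaw":1,"tx":0.1,"ty":0.1,"tz":-15.6,"ax":0,"ay":0,"az":0},{"jaw":0,"tx":0.1,"ty":0.1,"tz":-15.6,"ax":0,"ay":0,"az":0},{"jaw":-0.5,"tx":0.1,"ty":0.1,"tz":-15.6,"ax":0,"ay":0,"az":0},{"jaw":-1,"tx":0.1,"ty":0.1,"tz":-15.6,"ax":0,"ay":0,"az":0},{"jaw":-1,"tx":0.1,"ty":0.1,"tz":-15.6,"ax":0,"ay":0,"az":0},{"jaw":-1,"tx":0.1,"ty":0.1,"tz":-15.6,"ax":0,"ay":0,"az":0},{"jaw":-1,"tx":0.1,"ty":0.1,"tz":-15.6,"ax":0,"ay":0,"az":0}]' 30
```

```text
clock: 10.98
position: [0.475, 0.3233, 0.0783]
ee_rot: [0.0, 0.667, 0.745, 0.001]
contact_force: [-1.8, 0.0, 5.2]
width: 0.0112
gripper_force: 29.3
```

```bash
python3 -m pendant '[{"jaw":-1,"tx":0,"ty":0,"tz":1,"ax":0,"ay":0,"az":0},{"jaw":-1,"tx":0,"ty":0,"tz":4,"ax":0,"ay":0,"az":0},{"jaw":-1,"tx":0,"ty":0,"tz":8,"ax":0,"ay":0,"az":0},{"jaw":-1,"tx":0,"ty":0,"tz":12,"ax":0,"ay":0,"az":0},{"jaw":-1,"tx":0.1,"ty":-1.5,"tz":15,"ax":0,"ay":0,"az":0},{"jaw":-1,"tx":0.4,"ty":-5,"tz":16,"ax":0,"ay":0,"az":0},{"jaw":-1,"tx":0.8,"ty":-10,"tz":16,"ax":0,"ay":0,"az":0},{"jaw":-1,"tx":1.2,"ty":-15,"tz":16,"ax":0,"ay":0,"az":0},{"jaw":-1,"tx":1.6,"ty":-20,"tz":16,"ax":0,"ay":0,"az":0},{"jaw":-1,"tx":2,"ty":-25,"tz":16,"ax":0,"ay":0,"az":0}]' && python3 -m pendant '[{"jaw":-1,"tx":0.4,"ty":-5,"tz":0,"ax":0,"ay":0,"az":0},{"jaw":-1,"tx":0.8,"ty":-10,"tz":0,"ax":0,"ay":0,"az":0},{"jaw":-1,"tx":1.1,"ty":-15,"tz":0,"ax":0,"ay":0,"az":0},{"jaw":-1,"tx":1.5,"ty":-20,"tz":0,"ax":0,"ay":0,"az":0},{"jaw":-1,"tx":1.8,"ty":-24.5,"tz":0,"ax":0,"ay":0,"az":0},{"jaw":-1,"tx":2.1,"ty":-27.5,"tz":0,"ax":0,"ay":0,"az":0},{"jaw":-1,"tx":2.1,"ty":-28.6,"tz":0,"ax":0,"ay":0,"az":0},{"jaw":-1,"tx":2.1,"ty":-28.6,"tz":0,"ax":0,"ay":0,"az":0},{"jaw":-1,"tx":2.1,"ty":-28.6,"tz":0,"ax":0,"ay":0,"az":0}]'
```

```text
clock: 12.22
position: [0.4946, 0.0715, 0.2377]
ee_rot: [0.0, 0.667, 0.745, 0.0]
contact_force: [1.2, -0.5, -1.2]
width: 0.0109
gripper_force: 29.3
clock: 13.35
position: [0.5155, -0.2116, 0.2374]
ee_rot: [-0.0, 0.667, 0.745, 0.0]
contact_force: [0.5, 0.4, -1.0]
width: 0.0108
gripper_force: 29.3
```

```bash
python3 -m pendant '[{"jaw":-1,"tx":0,"ty":0,"tz":-2,"ax":0,"ay":0,"az":0},{"jaw":-1,"tx":0,"ty":0,"tz":-5,"ax":0,"ay":0,"az":0},{"jaw":-1,"tx":0,"ty":0,"tz":-8,"ax":0,"ay":0,"az":0},{"jaw":-1,"tx":0,"ty":0,"tz":-11,"ax":0,"ay":0,"az":0},{"jaw":-1,"tx":0,"ty":0,"tz":-13,"ax":0,"ay":0,"az":0},{"jaw":-1,"tx":0,"ty":0,"tz":-14,"ax":0,"ay":0,"az":0},{"jaw":-1,"tx":0,"ty":0,"tz":-14.5,"ax":0,"ay":0,"az":0},{"jaw":-1,"tx":0,"ty":0,"tz":-14.8,"ax":0,"ay":0,"az":0},{"jaw":-1,"tx":0,"ty":0,"tz":-14.9,"ax":0,"ay":0,"az":0},{"jaw":-1,"tx":0,"ty":0,"tz":-14.9,"ax":0,"ay":0,"az":0}]'
```

```text
clock: 14.6
position: [0.5159, -0.2132, 0.0888]
ee_rot: [0.0, 0.667, 0.745, 0.0]
contact_force: [0.8, -0.2, -0.3]
width: 0.0109
gripper_force: 29.3
```

```bash
python3 -m pendant '[{"jaw":-1,"tx":0,"ty":0,"tz":-0.1,"ax":0,"ay":0,"az":0},{"jaw":-1,"tx":0,"ty":0,"tz":-0.1,"ax":0,"ay":0,"az":0}]'
```

```text
clock: 14.85
position: [0.5157, -0.2131, 0.0874]
ee_rot: [0.0, 0.667, 0.745, 0.0]
contact_force: [0.4, -0.1, -0.6]
width: 0.0106
gripper_force: 29.3
```

```bash
python3 -m pendant '[{"jaw":-1,"tx":0,"ty":0,"tz":-0.1,"ax":0,"ay":0,"az":0},{"jaw":-1,"tx":0,"ty":0,"tz":-0.1,"ax":0,"ay":0,"az":0}]'
```

```text
clock: 15.1
position: [0.5157, -0.2131, 0.0864]
ee_rot: [0.0, 0.667, 0.745, 0.0]
contact_force: [-0.1, 0.3, 0.8]
width: 0.0107
gripper_force: 29.5
```

```bash
python3 -m pendant '[{"jaw":-1,"tx":0,"ty":0,"tz":-0.1,"ax":0,"ay":0,"az":0},{"jaw":-1,"tx":0,"ty":0,"tz":-0.1,"ax":0,"ay":0,"az":0}]'
```

```text
clock: 15.35
position: [0.5159, -0.2132, 0.0863]
ee_rot: [0.001, 0.667, 0.745, 0.0]
contact_force: [-2.4, 1.6, 6.0]
width: 0.0108
gripper_force: 30.0
```

```bash
python3 -m pendant '[{"jaw":-0.6,"tx":0,"ty":0,"tz":0,"ax":0,"ay":0,"az":0},{"jaw":-0.3,"tx":0,"ty":0,"tz":0,"ax":0,"ay":0,"az":0},{"jaw":-0.1,"tx":0,"ty":0,"tz":0,"ax":0,"ay":0,"az":0},{"jaw":-0.1,"tx":0,"ty":0,"tz":0.2,"ax":0,"ay":0,"az":0},{"jaw":-0.1,"tx":0,"ty":0,"tz":2,"ax":0,"ay":0,"az":0},{"jaw":-0.1,"tx":0,"ty":0,"tz":6,"ax":0,"ay":0,"az":0},{"jaw":-0.1,"tx":0,"ty":0,"tz":12,"ax":0,"ay":0,"az":0},{"jaw":0.5,"tx":0,"ty":0,"tz":15,"ax":0,"ay":0,"az":0},{"jaw":1,"tx":0,"ty":0,"tz":15,"ax":0,"ay":0,"az":0}]'
python3 - <<'E'
from rig import manip
from h import *
im=manip.get_image("wrist")
cv2.imwrite("pics/w4.png",im["pixels"])
P,H,ok=cloud(im)
for g in((.5228,-.272),(.516,-.213)):
    z=P[ok&(np.hypot(*(P[:,:2]-g).T)<.025)&(P[:,2]>.09)&(P[:,2]<.12)]
    print(cv2.minEnclosingCircle((z[:,:2]*1000).astype(np.float32)),z[:,2].max())
E
```

```text
clock: 16.48
position: [0.5172, -0.2138, 0.2383]
ee_rot: [0.003, 0.667, 0.745, 0.001]
contact_force: [0.1, 0.2, -1.1]
width: 0.073
gripper_force: 0.0
((522.7256469726562, -271.343994140625), 6.266679286956787) 0.1153662423774166
((516.0087890625, -213.68333435058594), 6.259665489196777) 0.11484065329128768
```

View pics/w4.png

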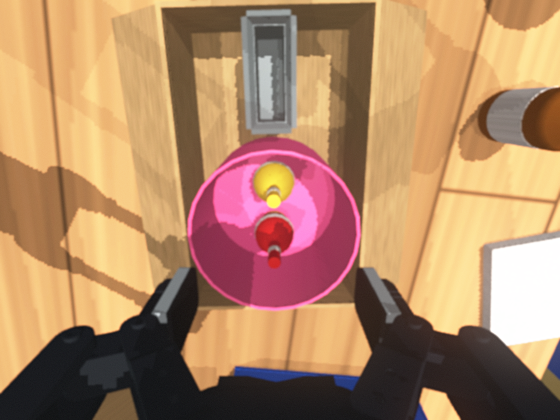

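```bash
python3 m.py .502 -.112 .09 .103 .06
```

```text
4462 ((501.99755859375, -112.00277709960938), 59.9954948425293) ((501.87738037109375, -116.15013122558594), (73.79248046875, 110.9433822631836), 6.825826168060303) 0.10289917527288639
[ 0.51519353 -0.21273997  0.23469243]
```

Wrist view: yellow at (273,182) and red at (274,235) both stand upright. The pocket is at (269,70). Measure the pocket, then go over the case.

```bash
cat > b.py <<'E'
from rig import manip
from h import *
import sys
x,y,zl,zh,hx,hy=map(float,sys.argv[1:7]); a=np.radians(6.35)
R=np.array([[np.cos(a),np.sin(a)],[-np.sin(a),np.cos(a)]])
P,H,ok=cloud(manip.get_image("wrist"))
L=(P[:,:2]-[x,y])@R.T
z=P[ok&(abs(L[:,0])<hx)&(abs(L[:,1])<hy)&(P[:,2]>zl)&(P[:,2]<zh)]
print(len(z),cv2.minAreaRect((z[:,:2]*1000).astype(np.float32)),z[:,2].max(),np.median(z[:,2]))
print(manip.get_state()["position"])
E
python3 b.py .502 -.112 .092 .103 .03 .055
python3 -m pendant '[{"jaw":1,"tx":1.4,"ty":5.9,"tz":0,"ax":0,"ay":0,"az":0},{"jaw":1,"tx":2.9,"ty":11.8,"tz":0,"ax":0,"ay":0,"az":0},{"jaw":1,"tx":4.4,"ty":17.7,"tz":0,"ax":0,"ay":0,"az":0},{"jaw":1,"tx":5.8,"ty":23.6,"tz":0,"ax":0,"ay":0,"az":0},{"jaw":1,"tx":7.3,"ty":29.5,"tz":0,"ax":0,"ay":0,"az":0},{"jaw":1,"tx":8.7,"ty":35.4,"tz":0,"ax":0,"ay":0,"az":0},{"jaw":1,"tx":8.7,"ty":35.4,"tz":0,"ax":0,"ay":0,"az":0},{"jaw":1,"tx":8.7,"ty":35.4,"tz":0,"ax":0,"ay":0,"az":0},{"jaw":1,"tx":8.7,"ty":35.4,"tz":0,"ax":0,"ay":0,"az":0},{"jaw":1,"tx":8.7,"ty":35.4,"tz":0,"ax":0,"ay":0,"az":0}]'
python3 b.py .603 .141 .1 .12 .04 .06
```

```text
3936 ((502.43939208984375, -110.18788146972656), (59.60591506958008, 99.49139404296875), 7.1343584060668945) 0.10287595407861738 0.09715684612854467
[ 0.51484532 -0.2125312   0.23389444]
clock: 17.88
position: [0.6025, 0.1396, 0.2352]
ee_rot: [-0.0, 0.668, 0.744, -0.0]
contact_force: [-0.1, 0.6, -0.5]
width: 0.0852
gripper_force: 0.0
1865 ((603.206298828125, 140.47677612304688), (20.156312942504883, 69.75365447998047), 5.55843448638916) 0.11284100193499791 0.11045489240005374
[0.60260472 0.13974521 0.23541497]
```

```bash
python3 -m pendant '[{"jaw":1,"tx":0.05,"ty":0.05,"tz":-5,"ax":0,"ay":0,"az":0},{"jaw":1,"tx":0.05,"ty":0.05,"tz":-10,"ax":0,"ay":0,"az":0},{"jaw":1,"tx":0.05,"ty":0.05,"tz":-13.5,"ax":0,"ay":0,"az":0},{"jaw":1,"tx":0.05,"ty":0.05,"tz":-15.5,"ax":0,"ay":0,"az":0},{"jaw":0,"tx":0.05,"ty":0.05,"tz":-15.5,"ax":0,"ay":0,"az":0},{"jaw":-0.3,"tx":0.05,"ty":0.05,"tz":-15.5,"ax":0,"ay":0,"az":0},{"jaw":-1,"tx":0.05,"ty":0.05,"tz":-15.5,"ax":0,"ay":0,"az":0},{"jaw":-1,"tx":0.05,"ty":0.05,"tz":-15.5,"ax":0,"ay":0,"az":0},{"jaw":-1,"tx":0.05,"ty":0.05,"tz":-15.5,"ax":0,"ay":0,"az":0},{"jaw":-1,"tx":0.05,"ty":0.05,"tz":-15.5,"ax":0,"ay":0,"az":0}]' 40
```

```text
clock: 19.18
position: [0.6035, 0.1415, 0.0817]
ee_rot: [0.001, 0.667, 0.745, 0.0]
contact_force: [-2.2, -1.2, 7.1]
width: 0.0193
gripper_force: 40.6
```

```bash
python3 -m pendant '[{"jaw":-1,"tx":0,"ty":0,"tz":1,"ax":0,"ay":0,"az":0},{"jaw":-1,"tx":0,"ty":0,"tz":4,"ax":0,"ay":0,"az":0},{"jaw":-1,"tx":0,"ty":0,"tz":8,"ax":0,"ay":0,"az":0},{"jaw":-1,"tx":0,"ty":0,"tz":11,"ax":0,"ay":0,"az":0},{"jaw":-1,"tx":-0.5,"ty":-1.3,"tz":12,"ax":0,"ay":0,"az":0},{"jaw":-1,"tx":-2,"ty":-5,"tz":12,"ax":0,"ay":0,"az":0},{"jaw":-1,"tx":-4,"ty":-10,"tz":12,"ax":0,"ay":0,"az":0},{"jaw":-1,"tx":-6,"ty":-15,"tz":12,"ax":0,"ay":0,"az":0},{"jaw":-1,"tx":-8,"ty":-20,"tz":12,"ax":0,"ay":0,"az":0},{"jaw":-1,"tx":-9.5,"ty":-24,"tz":12,"ax":0,"ay":0,"az":0}]' && python3 -m pendant '[{"jaw":-1,"tx":-0.6,"ty":-1.2,"tz":0,"ax":0,"ay":0,"az":0},{"jaw":-1,"tx":-0.6,"ty":-1.2,"tz":0,"ax":0,"ay":0,"az":0},{"jaw":-1,"tx":-0.6,"ty":-1.2,"tz":0,"ax":0,"ay":0,"az":0}]'
python3 - <<'E'
from rig import manip
from h import *
import pickle
d={n:manip.get_image(n) for n in("scene","top","wrist")};pickle.dump(d,open("im1.pkl","wb"))
for n in d:
    P,H,ok=cloud(d[n])
    b=ok&(H[:,0]>100)&(H[:,0]<125)&(H[:,1]>120)&(abs(P[:,0]-.502)<.06)&(abs(P[:,1]+.112)<.06)&(P[:,2]>.1)
    q=P[b];print(n,"blue",len(q), (q.min(0).round(4),q.max(0).round(4)) if len(q) else 0)
    t=q[q[:,2]>q[:,2].max()-.008] if len(q) else q
    if len(t)>9: print("  top",cv2.minAreaRect((t[:,:2]*1000).astype(np.float32)))
    e=t=q[q[:,2]<q[:,2].min()+.008] if len(q) else q
    if len(t)>9: print("  bot",cv2.minAreaRect((t[:,:2]*1000).astype(np.float32)))
    print(manip.get_state()["position"])
c=d["top"]["pixels"][200:320,320:440];w=d["wrist"]["pixels"]
cv2.imwrite("pics/c1.png",np.hstack([cv2.resize(c,(420,420)),w[:, :380]]))
E
```

```text
clock: 20.42
position: [0.5057, -0.1006, 0.1992]
ee_rot: [-0.001, 0.667, 0.745, -0.001]
contact_force: [0.9, -0.2, -1.6]
width: 0.0194
gripper_force: 39.8
clock: 20.8
position: [0.5023, -0.1095, 0.2]
ee_rot: [-0.0, 0.667, 0.745, 0.0]
contact_force: [-0.0, 0.9, -1.3]
width: 0.0193
gripper_force: 39.7
scene blue 579 (array([ 0.4803, -0.1433,  0.1179]), array([ 0.5567, -0.063 ,  0.5483]))
  bot ((510.1044616699219, -107.59983825683594), (5.163220405578613, 67.8487319946289), 8.1871919631958)
[ 0.50257086 -0.10945067  0.20021333]
top blue 170 (array([ 0.4871, -0.0945,  0.1231]), array([ 0.5076, -0.0713,  0.3529]))
[ 0.50257086 -0.10945067  0.20021333]
wrist blue 9138 (array([ 0.4899, -0.145 ,  0.1217]), array([ 0.5169, -0.0744,  0.2354]))
  top ((503.75140380859375, -109.60337829589844), (19.963966369628906, 69.81671142578125), 6.535375118255615)
  bot ((499.2994384765625, -76.00578308105469), (18.82746696472168, 1.724480152130127), 1.8809785842895508)
[ 0.50257086 -0.10945067  0.20021333]
```

View pics/c1.png

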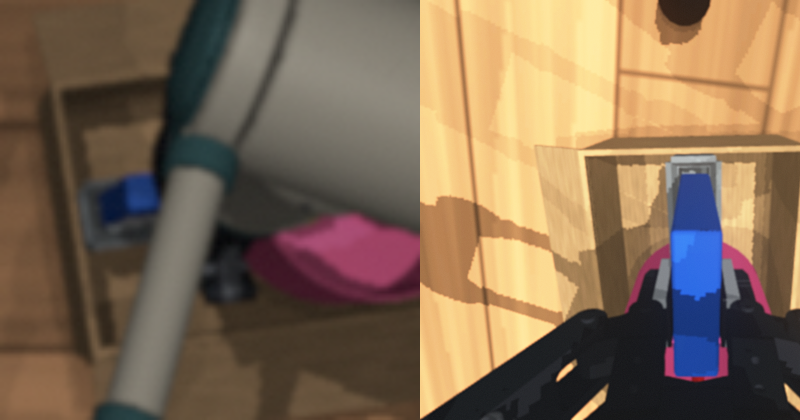

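```bash
python3 - <<'E'
import pickle
from h import *
d=pickle.load(open("im1.pkl","rb")); a=np.radians(6.35)
R=np.array([[np.cos(a),np.sin(a)],[-np.sin(a),np.cos(a)]]); c=np.array([.502,-.1118])
def loc(im):
    P,H,ok=cloud(im);return (P[:,:2]-c)@R.T*1000,P[:,2],H,ok
d0=pickle.load(open("im0.pkl","rb"))
for n,im in(("w1",d["wrist"]),("t1",d["top"]),("t0",d0["top"]),("s0",d0["scene"]),("s1",d["scene"])):
    L,z,H,ok=loc(im)
    g=ok&(H[:,1]<75)&(abs(z-.0955)<.004)&(abs(L[:,0])<29)&(abs(L[:,1])<54)
    q=L[g]; print(n,"rim",len(q),np.percentile(q,[1,99],axis=0).round(1).tolist() if len(q) else 0)
    for lo,hi in((.12,.14),(.14,.16),(.21,.222),(.222,.232)):
        b=ok&(H[:,0]>100)&(H[:,0]<125)&(H[:,1]>120)&(z>lo)&(z<hi)&(abs(L[:,0])<25)&(abs(L[:,1])<50)
        if b.sum()>20: print("   blue",lo,b.sum(),np.percentile(L[b],[1,99],axis=0).round(1).tolist())
E
```

```text
w1 rim 1435 [[-21.5, -14.8], [20.9, 44.4]]
   blue 0.12 155 [[-7.9, 34.8], [10.4, 36.4]]
   blue 0.14 228 [[-8.0, 35.4], [10.5, 36.4]]
   blue 0.21 456 [[-7.3, 12.5], [12.9, 36.5]]
   blue 0.222 7210 [[-7.7, -31.2], [11.5, 36.2]]
t1 rim 132 [[-21.5, 5.8], [20.5, 45.9]]
   blue 0.222 83 [[-8.4, 21.3], [8.7, 37.8]]
t0 rim 344 [[-21.6, -45.8], [21.4, 45.6]]
s0 rim 219 [[-22.3, -46.5], [22.0, 44.0]]
s1 rim 136 [[-18.9, -46.0], [22.3, 45.8]]
   blue 0.12 80 [[-3.4, -31.0], [11.6, 37.8]]
   blue 0.14 36 [[-4.2, -31.3], [12.1, 38.9]]
   blue 0.21 51 [[-1.2, -27.7], [18.5, 37.6]]
   blue 0.222 94 [[-8.8, -4.4], [23.4, 37.1]]
```

```bash
python3 -m pendant '[{"jaw":-1,"tx":-0.13,"ty":-0.16,"tz":0,"ax":0,"ay":0,"az":0},{"jaw":-1,"tx":-0.13,"ty":-0.16,"tz":-1,"ax":0,"ay":0,"az":0},{"jaw":-1,"tx":-0.13,"ty":-0.16,"tz":-2,"ax":0,"ay":0,"az":0},{"jaw":-1,"tx":-0.13,"ty":-0.16,"tz":-2.5,"ax":0,"ay":0,"az":0},{"jaw":-1,"tx":-0.13,"ty":-0.16,"tz":-3,"ax":0,"ay":0,"az":0},{"jaw":-1,"tx":-0.13,"ty":-0.16,"tz":-3.4,"ax":0,"ay":0,"az":0},{"jaw":-1,"tx":-0.13,"ty":-0.16,"tz":-3.4,"ax":0,"ay":0,"az":0}]'
```

```text
clock: 21.82
position: [0.5011, -0.1122, 0.166]
ee_rot: [0.0, 0.667, 0.745, 0.0]
contact_force: [0.3, 0.0, -2.2]
width: 0.0195
gripper_force: 39.7
```

```bash
python3 -m pendant '[{"jaw":-1,"tx":0,"ty":0,"tz":-0.5,"ax":0,"ay":0,"az":0},{"jaw":-1,"tx":0,"ty":0,"tz":-1,"ax":0,"ay":0,"az":0},{"jaw":-1,"tx":0,"ty":0,"tz":-1.5,"ax":0,"ay":0,"az":0},{"jaw":-1,"tx":0,"ty":0,"tz":-1.5,"ax":0,"ay":0,"az":0}]'
```

```text
clock: 22.32
position: [0.501, -0.1121, 0.1509]
ee_rot: [-0.0, 0.667, 0.745, 0.0]
contact_force: [1.3, 1.0, -1.0]
width: 0.0195
gripper_force: 39.7
```

```bash
python3 -m pendant '[{"jaw":-1,"tx":0,"ty":0,"tz":-0.8,"ax":0,"ay":0,"az":0},{"jaw":-1,"tx":0,"ty":0,"tz":-1.6,"ax":0,"ay":0,"az":0},{"jaw":-1,"tx":0,"ty":0,"tz":-2.4,"ax":0,"ay":0,"az":0},{"jaw":-1,"tx":0,"ty":0,"tz":-3,"ax":0,"ay":0,"az":0},{"jaw":-1,"tx":0,"ty":0,"tz":-3.3,"ax":0,"ay":0,"az":0},{"jaw":-1,"tx":0,"ty":0,"tz":-3.5,"ax":0,"ay":0,"az":0},{"jaw":-1,"tx":0,"ty":0,"tz":-3.5,"ax":0,"ay":0,"az":0}]'
```

```text
clock: 23.2
position: [0.501, -0.1122, 0.1162]
ee_rot: [0.0, 0.667, 0.745, 0.0]
contact_force: [1.5, -0.5, -3.0]
width: 0.0194
gripper_force: 39.7
```

```bash
python3 -m pendant '[{"jaw":-1,"tx":0,"ty":0,"tz":-0.15,"ax":0,"ay":0,"az":0},{"jaw":-1,"tx":0,"ty":0,"tz":-0.3,"ax":0,"ay":0,"az":0},{"jaw":-1,"tx":0,"ty":0,"tz":-0.4,"ax":0,"ay":0,"az":0},{"jaw":-1,"tx":0,"ty":0,"tz":-0.4,"ax":0,"ay":0,"az":0}]'
```

```text
clock: 23.7
position: [0.501, -0.1122, 0.1123]
ee_rot: [0.0, 0.667, 0.745, 0.0]
contact_force: [2.5, -0.3, -1.6]
width: 0.0196
gripper_force: 39.9
```

```bash
python3 -m pendant '[{"jaw":-1,"tx":0,"ty":0,"tz":-0.1,"ax":0,"ay":0,"az":0},{"jaw":-1,"tx":0,"ty":0,"tz":-0.1,"ax":0,"ay":0,"az":0}]'
```

```text
clock: 23.95
position: [0.501, -0.1122, 0.1117]
ee_rot: [0.0, 0.667, 0.745, 0.0]
contact_force: [0.9, 0.9, 2.6]
width: 0.0192
gripper_force: 40.3
```

Floor contact at the expected height. Press slightly, release, and retreat.

```bash
python3 -m pendant '[{"jaw":-1,"tx":0,"ty":0,"tz":-0.1,"ax":0,"ay":0,"az":0},{"jaw":-0.4,"tx":0,"ty":0,"tz":-0.05,"ax":0,"ay":0,"az":0},{"jaw":0,"tx":0,"ty":0,"tz":0,"ax":0,"ay":0,"az":0},{"jaw":0,"tx":0,"ty":0,"tz":0,"ax":0,"ay":0,"az":0},{"jaw":0,"tx":0,"ty":0,"tz":1,"ax":0,"ay":0,"az":0},{"jaw":0,"tx":0,"ty":0,"tz":5,"ax":0,"ay":0,"az":0},{"jaw":0,"tx":0,"ty":0,"tz":10,"ax":0,"ay":0,"az":0},{"jaw":0,"tx":0,"ty":2,"tz":15,"ax":0,"ay":0,"az":0},{"jaw":0,"tx":-5,"ty":6,"tz":18,"ax":0,"ay":0,"az":0},{"jaw":0,"tx":-10,"ty":10,"tz":18,"ax":0,"ay":0,"az":0}]' && python3 -m pendant '[{"jaw":0,"tx":-4,"ty":5,"tz":0,"ax":0,"ay":0,"az":0},{"jaw":0,"tx":-8,"ty":10,"tz":0,"ax":0,"ay":0,"az":0},{"jaw":0,"tx":-8,"ty":15,"tz":0,"ax":0,"ay":0,"az":0},{"jaw":0,"tx":-8,"ty":20,"tz":0,"ax":0,"ay":0,"az":0},{"jaw":0,"tx":-8,"ty":25,"tz":0,"ax":0,"ay":0,"az":0},{"jaw":0,"tx":-8,"ty":25,"tz":0,"ax":0,"ay":0,"az":0}]'
python3 - <<'E'
from rig import manip
from h import *
t=manip.get_image("top");s=manip.get_image("scene")
P,H,ok=cloud(t)
q=P[ok&(H[:,0]>100)&(H[:,0]<125)&(H[:,1]>120)&(abs(P[:,0]-.502)<.05)&(abs(P[:,1]+.112)<.06)&(P[:,2]>.13)&(P[:,2]<.2)]
print(len(q),np.median(q[:,2]),cv2.minAreaRect((q[:,:2]*1000).astype(np.float32)))
for g in((.5228,-.272),(.516,-.213)):
    z=P[ok&(np.hypot(*(P[:,:2]-g).T)<.025)&(P[:,2]>.09)&(P[:,2]<.13)]
    print(z.mean(0),z[:,2].max())
cv2.imwrite("pics/end.png",np.vstack([cv2.resize(s["pixels"],(400,300)),cv2.resize(t["pixels"],(400,300))]))
E
```

```text
clock: 25.2
position: [0.4086, -0.0173, 0.2936]
ee_rot: [0.002, 0.667, 0.745, 0.002]
contact_force: [0.3, 0.5, 0.2]
width: 0.043
gripper_force: 0.0
clock: 25.95
position: [0.3275, 0.235, 0.2913]
ee_rot: [-0.0, 0.665, 0.747, 0.001]
contact_force: [-0.1, -0.9, -0.2]
width: 0.0428
gripper_force: 0.0
325 0.1402481358073091 ((500.4416198730469, -111.25141906738281), (20.20260238647461, 70.03301239013672), 5.9916253089904785)
[ 0.52050259 -0.26843918  0.1069088 ] 0.11667123913236521
[ 0.51374514 -0.21186916  0.10883828] 0.1171598485700105
```

View pics/end.png

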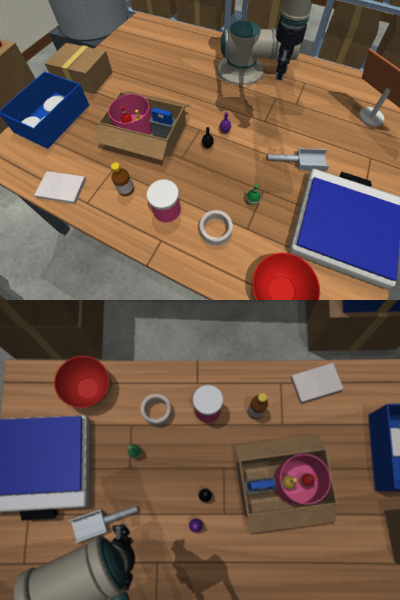

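Both views show the case home in the pocket, with its top measured at 0.140 m. Both floats stand in the tub: yellow at (290,482), red at (308,480). The other goods have not moved and the arm is clear.

```bash
python3 -c "from rig import manip;print(manip.sign_off())"
```

```text
the job is handed in; nothing more can be done
None
```

The order is packed and handed in at about 26 s: the red and yellow floats stand upright on the tub floor, the blue case is fully home in the pocket, and the green float and other goods were left where they were.

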